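Index the milk-jar carousel under the scan head

ROBOT

A 6-joint arm with a two-finger parallel gripper is mounted at the origin on the work surface. World frame = base frame: x ahead of the robot, y to its left, z up, the work surface at z = 0. Lengths are in m, angles in rad, forces in N, time in s.
With the tool pointing down it reaches from about 0.25 to 0.725 m from the base axis. Payload 4 kg.
Tool frame: the origin (TCP) lies midway between the tips of the shut fingers; the grasp point (between the pads) lies 19 mm behind it (robot.grip_depth is the distance from the TCP to the grasp point, in m); y points along the fingers, x is the direction in which the jaws open and shut, and the axes are right-handed (so a half turn about y gives the same grasp; the last joint's range is limited). The gripper opens to 85 mm and grips with 20 to 120 N. Pads are 22 mm wide; open, the fingers measure 114 mm over their backs; the gripper's body (76 mm by 85 mm) begins 54 mm behind the grasp point. The pads swing forward as they close: fully open they stand 13 mm farther back than shut.
Start: joints at [-1.242, 0.241, 0.005, 1.335, 0, 1.571], TCP at [0.161, -0.473, 0.231] pointing down, gripper open.
Joint ranges: [-2.72, 2.72], [-1.05, 1.87], [-1.09, 1.28], [-1.99, 2.15], [-1.42, 1.44], [-3.14, 3.14]. Speed limits (rad/s): [2.79, 2.79, 3.14, 3.14, 3.14, 3.14].

INTERFACE

Orientations are given as a 3x3 rotation matrix whose columns are the frame's x, y, z axes.
In Python, from bench import robot gives the robot as it stands.
- The arm moves only by the tool drive_tool, never from a script. Its argument "rows" is one flat list of numbers, 7 for each row, row after row: the shift along the tool's x, y, z as a fraction of full scale, then the turn, a rotation vector about the tool's x, y, z as a fraction of full scale, then the opening, from -1 (shut) to 1 (fully open). A call has 1 to 12 rows; each row shifts and turns the pose as measured when the row begins, along the tool's axes as they then stand; what a row does not reach is not made up. Full scale, the value 1, is 3 cm for a shift and 180 degrees for a turn. A row lasts 1/8 s, in which the tool goes at most 62.5 mm and 10.7 degrees, less where a joint would pass 70% of its speed; a pose out of reach is approached as far as the arm can. A call with a number of a shift or a turn outside -1 to 1 is refused whole. A call with a gripper value outside its range is refused whole. The fingers move at their own pace and stop on an object; the grip force is fixed at half the most. Time passes only in rows, so rows that do not move let the fingers close. It gives the time, the measured TCP pose, the force and the opening at its end, in the units of the state.
- robot.read_state(): the state, without advancing time (a new reading comes with each control period).
- robot.read_camera(name): name is "scene" or "top" or "wrist"; returns the picture (480x640x3 uint8, red, green, blue); there is no depth.
- robot.camera_model(name): a dict with "camera_matrix" (3x3 intrinsics, pixels), "T" (4x4, takes a point from camera to world coordinates); the wrist camera has in their place "mount" (4x4, takes a point from camera to tool coordinates, whose origin is the TCP and whose axes are the tool frame's). Camera axes: x right, y down, z forward; pixel columns grow to the right and rows downward; lengths in m; the calibration is good to about 2 mm. A picture is of the moment at which its call begins: read the wrist's pose just before it. camera_model takes no time and is no camera call.
- robot.finish_job(): hands the job in, once; it reports no verdict.
Trained networks look in the newest picture that a camera, given by its name, has taken for a name from the list of things; names that differ only in an ending like _2 or _b are one class to them, and where a whole thing is asked for, a point or a joint stands for the part that bears it (a point fixed in the world has none). Each returns a list of dicts, best first, with "score" (0 to 1); they miss things now and then, are a little off and sometimes report something else, mostly with a low value. They report only what shows in the picture. A call takes as long as a camera call.
- robot.cut_out(camera, name): "region" (480x640 bool, what is visible of it) and "centre" ([column, row] in pixels, amid what is visible of it).
The state is a dict: "clock": time; "qpos": joint angles; "qd": joint speeds; "joint_efforts": joint torques, N m; "position": TCP position; "ee_rot": TCP orientation; "force": force on the tool from outside, world axes, zero at the start; "wrist_torque": the same for the moment, N m; "gripper_width": finger opening in m.
Only numpy, scipy, OpenCV 4.12 (cv2) and the standard library are available. Lean on these libraries where they do the work, as an engineer would, in place of code of your own. Each camera call takes 0.05 s, during which the arm holds its last target.

TASK

Bring the tall milk jar under the scan head: press the carousel's indexing plunger in and turn the carousel one slot, the way that takes the tall jar towards the head, then let the plunger spring out into that slot so the carousel is locked again. Do not turn the wrong way or past that slot, do not push, lift or tip the jars, and leave everything else on the table where it stands.

Things in the scene. Friction and masses are not known exactly. Their poses are not given: they have to be found in the camera images.
- carousel_base: fixed foot of the jar carousel. Origin on the vertical turning axis, at table height; z up; its +x axis points to the scan head's post (radius 185 mm). Round it a fixed index plate (radius 142 mm, 25 to 33 mm above the table) with six slots in its rim, 60 degrees apart. Above turns a disc of radius 120 mm with six cups on a circle of radius 85 mm, one empty; at each slot a cup is under the head.
- carousel (a joint): angle of the turning disc, rad: 0 at the start, growing counter-clockwise seen from above; next slots at +1.047 and -1.047. With the plunger out in a slot it is locked (play about 0.01 rad); with the plunger in it turns with a drag of about 0.12 N m and hardly coasts.
- plunger_top (a point): centre of the upper face of the indexing plunger's black round button, 40 mm in diameter, facing up, 103 mm above the table when out. It is carried on an arm of the disc, 150 mm from the turning axis, at the start on the robot's side, opposite the scan head, and goes round with the disc.
- guard_mid (a point): top face of the arm under the button (45 mm above the table), turning with the disc. On the arm, before and behind the button in the direction of turning, stand two fixed steel guard posts, 8 mm thick, 28 mm wide radially, tops 125 mm above the table, inner faces 30 mm from the button's centre (60 mm gap): a fingertip on the button can push them sideways. Radially the button is open.
- plunger (a joint): how far the plunger is pressed in (downwards), m: 0 out, 0.016 fully in (hard stop, button at 87 mm). Spring: 5 N at the start, 8.5 N fully in. From 0.011 m on the tooth is free of its slot and the disc can turn. Let go between slots it stays in at about 0.010 m, and springs out by itself when the disc comes within about 0.01 rad of a slot.
- scan_point (a point): centre of the window under the fixed scan head, 200 mm above the table, 85 mm from the turning axis; the head is a grey box 60 x 50 x 45 mm, up to 250 mm above the table, on an arm from the post behind it.
- tall_jar: the only tall jar: round, white with a blue cap, 50 mm in diameter, 125 mm high (top 174 mm above the table), standing loose in a cup of the carousel (about 2.5 mm of play), at the start one place left or right of the cup under the scan head. Origin at the centre of its underside. Not to be pushed, lifted or tipped.
- short_jar1: short round white milk jar with a blue cap, 50 mm in diameter, 75 mm high, standing loose in a cup of the carousel (cup floor 49 mm above the table, cup rim 80 mm, so its top is at 124 mm). Origin at the centre of its underside. Not to be pushed, lifted or tipped.
- short_jar2: short round white milk jar with a blue cap, 50 mm in diameter, 75 mm high, standing loose in a cup of the carousel (cup floor 49 mm above the table, cup rim 80 mm, so its top is at 124 mm). Origin at the centre of its underside. Not to be pushed, lifted or tipped.
- short_jar3: short round white milk jar with a blue cap, 50 mm in diameter, 75 mm high, standing loose in a cup of the carousel (cup floor 49 mm above the table, cup rim 80 mm, so its top is at 124 mm). Origin at the centre of its underside. Not to be pushed, lifted or tipped.
- short_jar4: short round white milk jar with a blue cap, 50 mm in diameter, 75 mm high, standing loose in a cup of the carousel (cup floor 49 mm above the table, cup rim 80 mm, so its top is at 124 mm). Origin at the centre of its underside. Not to be pushed, lifted or tipped.
- spray_bottle: white bottle, 60 mm in diameter, 170 mm high, standing left on the table; origin at the centre of its underside. Bystander.
- steel_cup: steel cup, 70 mm wide, 80 mm high, right on the table; origin at the centre of its underside. Bystander.
- label_box: cardboard box 90 x 60 x 45 mm, right on the table; origin at the centre of its underside. Bystander.
- spare_jar: short white jar with a blue cap, 50 mm in diameter, 75 mm high, left on the table near the robot; origin at the centre of its underside. Bystander.
- steel_bowl: steel bowl, 110 mm wide, 50 mm high, right on the table; origin at the centre of its underside. Bystander.

How it is judged:
On the way:
1. the plunger is pressed in while the carousel is still at its first slot (value of joint plunger above 0.009 m and value of joint carousel between -0.2 and 0.2 rad), for 0.05 s.
At the end, for the whole second after the job is handed in: The tall jar stands under the scan head (within 10 mm horizontally), the carousel is one slot (1.00 to 1.09 rad) from its start and still, the plunger is out (less than 3 mm in), and all five jars stand upright on the floors of their cups (horizontal distance between tall_jar and scan_point below 0.01 m and value of joint plunger below 0.003 m and velocity of joint carousel between -0.05 and 0.05 rad/s and (value of joint carousel between 1 and 1.09 rad or value of joint carousel between -1.09 and -1 rad) and angle between each of tall_jar, short_jar1, short_jar2, short_jar3, short_jar4's own z axis and vertical below 0.12 rad and height (world z) of tall_jar between 0.044 and 0.056 m and height (world z) of short_jar1 between 0.044 and 0.056 m and height (world z) of short_jar2 between 0.044 and 0.056 m and height (world z) of short_jar3 between 0.044 and 0.056 m and height (world z) of short_jar4 between 0.044 and 0.056 m); the robot touches nothing.
It fails at once if a jar is lifted out of its cup or tipped (height (world z) of any of tall_jar, short_jar1, short_jar2, short_jar3, short_jar4 above 0.064 m or angle between any of tall_jar, short_jar1, short_jar2, short_jar3, short_jar4's own z axis and vertical above 0.35 rad).
It fails at once if the robot pushes against a jar on the carousel (contact force between any of tall_jar, short_jar1, short_jar2, short_jar3, short_jar4 and the fingers above 3 N or contact force between any of tall_jar, short_jar1, short_jar2, short_jar3, short_jar4 and the arm above 3 N).
It fails at once if the carousel is turned clearly past the next slot, or turned the wrong way (value of joint carousel above 1.3 rad or value of joint carousel below -1.3 rad or horizontal distance between tall_jar and scan_point above 0.115 m).
It fails at once if something standing on the table is disturbed (distance of any of spray_bottle, steel_cup, label_box, spare_jar, steel_bowl from where it was at the start of the episode above 0.025 m or angle between any of spray_bottle, steel_cup, label_box, spare_jar, steel_bowl's own z axis and vertical above 0.3 rad).
It also fails if it takes over 35 s, if anything falls off the work surface, if the arm or the gripper's body presses on something with over 40 N, if the wrist force passes 120 N, or if a joint passes its speed limit or range.

## Working session

There is one attempt and no reset: what is moved stays moved. The work goes in short steps, Python scripts to look and compute and a tool call to move; the robot and the scene stay as the last step left them, time stands still between calls to the robot, and variables do not carry over. Pictures are saved under pics/ and viewed, and the job is handed in when it is done.

Besides the shell and the picture viewer there is one more tool, called by a JSON object that holds its "name" and its "arguments". drive_tool: Moves the arm, as the interface text tells. Its arguments: {"type":"object","properties":{"rows":{"type":"array","items":{"type":"number","minimum":-1,"maximum":1}}},"required":["rows"]}

```bash
mkdir -p pics
python3 - <<'E'
from bench import robot
import cv2
s=robot.read_state()
print(s['clock'],s['position'],s['ee_rot'],s['gripper_width'],s['force'])
for n in ('top','scene'):
    im=robot.read_camera(n); cv2.imwrite(f'pics/{n}0.png',im[:,:,::-1])
    m=robot.camera_model(n); print(n,m['camera_matrix'],m['T'])
    for t in ('plunger_top','tall_jar','carousel_base','short_jar1'):
        for r in robot.cut_out(n,t)[:5]: print(t,r['score'],r['centre'],r['region'].sum())
print(robot.read_state()['clock'])
E
```

```text
0.0 [ 0.16123709 -0.47263051  0.23041509] [[ 3.22868138e-01 -6.96790974e-04  9.46443701e-01]
 [-9.46441664e-01  1.96395666e-03  3.22868889e-01]
 [-2.08374653e-03 -9.99997829e-01 -2.53729806e-05]] 0.08570997411521629 [-0.00694645 -0.05887674  0.02541012]
top [[539.02347573   0.         322.8256651 ]
 [  0.         539.02347573 233.83446185]
 [  0.           0.           1.        ]] [[ 0.02225792 -0.9925835   0.11950976  0.38044103]
 [-0.99971226 -0.02316671 -0.00622025 -0.00312868]
 [ 0.00894277 -0.11933692 -0.99281354  1.28654502]
 [ 0.          0.          0.          1.        ]]
plunger_top 0.68 [334.7, 264.6] 214
tall_jar 0.87 [375.2, 183.6] 652
carousel_base 0.61 [336.1, 205.5] 10067
short_jar1 0.87 [365.9, 221.8] 436
short_jar1 0.8 [304.9, 180.2] 457
short_jar1 0.62 [339.6, 168.0] 227
short_jar1 0.61 [303.6, 218.5] 462
scene [[465.90954792   0.         320.57732476]
 [  0.         465.90954792 233.29172001]
 [  0.           0.           1.        ]] [[-3.93892879e-01  7.22864265e-01 -5.67728504e-01  1.22945524e+00]
 [ 9.19156313e-01  3.09956157e-01 -2.43061420e-01  3.13888248e-01]
 [ 2.70530897e-04 -6.17571400e-01 -7.86514776e-01  1.13531302e+00]
 [ 0.00000000e+00  0.00000000e+00  0.00000000e+00  1.00000000e+00]]
plunger_top 0.41 [315.7, 222.4] 131
tall_jar 0.88 [256.7, 251.1] 300
tall_jar 0.35 [302.0, 270.4] 3350
carousel_base 0.92 [288.5, 279.7] 6303
short_jar1 0.81 [275.0, 287.0] 384
short_jar1 0.67 [309.8, 283.7] 435
short_jar1 0.55 [325.4, 258.1] 408
short_jar1 0.45 [274.3, 234.3] 149
0.5
```

View pictures.

View pics/top0.png

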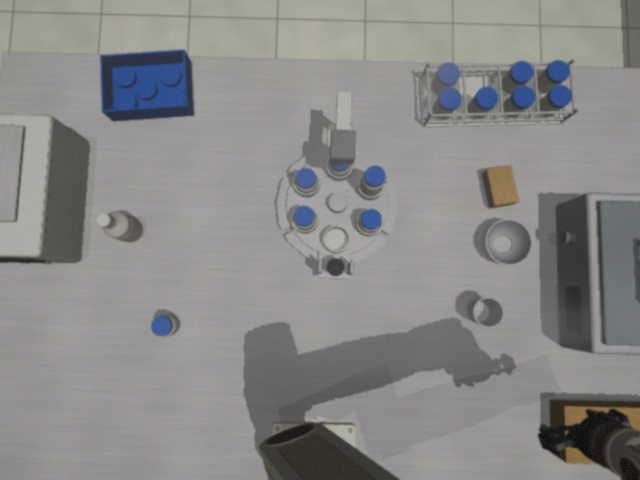

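View pics/scene0.png

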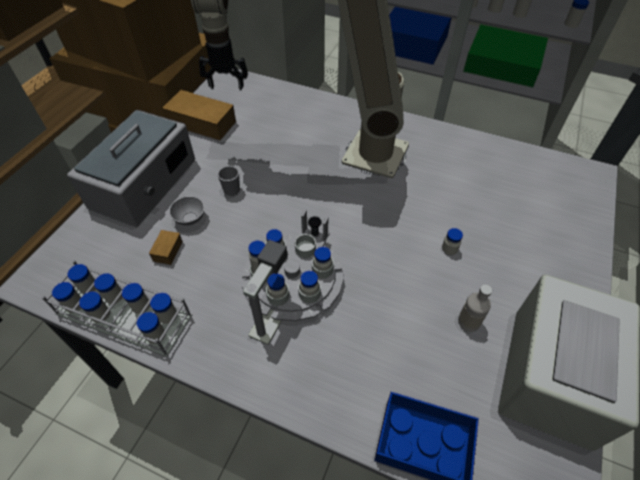

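```bash
cat > h.py <<'E'
from bench import robot
import numpy as np
def px2w(n,uv,z):
    m=robot.camera_model(n);K=np.array(m['camera_matrix']);T=np.array(m['T'])
    d=T[:3,:3]@np.linalg.solve(K,[uv[0],uv[1],1]);o=T[:3,3]
    return o+d*(z-o[2])/d[2]
def w2px(n,p):
    m=robot.camera_model(n);K=np.array(m['camera_matrix']);T=np.array(m['T'])
    c=T[:3,:3].T@(np.array(p)-T[:3,3]);q=K@c;return q[:2]/q[2]
E
python3 - <<'E'
from h import *
import cv2
print('plunger',px2w('top',[334.7,264.6],.103),px2w('scene',[315.7,222.4],.103))
print('tall',px2w('top',[375.2,183.6],.15))
for uv in ([365.9,221.8],[304.9,180.2],[339.6,168.0],[303.6,218.5]):print(px2w('top',uv,.12))
im=cv2.imread('pics/top0.png')
cv2.imwrite('pics/topz.png',cv2.resize(im[130:300,230:440],None,fx=3.5,fy=3.5,interpolation=cv2.INTER_CUBIC))
im=cv2.imread('pics/scene0.png')
cv2.imwrite('pics/scenez.png',cv2.resize(im[170:340,190:400],None,fx=3.5,fy=3.5,interpolation=cv2.INTER_CUBIC))
E
```

```text
plunger [ 0.45545792 -0.03814085  0.103     ] [ 0.45329059 -0.0336514   0.103     ]
tall [ 0.62862172 -0.12039412  0.15      ]
[ 0.54956795 -0.10404159  0.12      ]
[0.63905747 0.03174171 0.12      ]
[ 0.66843099 -0.04428348  0.12      ]
[0.55364639 0.03234384 0.12      ]
```

View pics/topz.png

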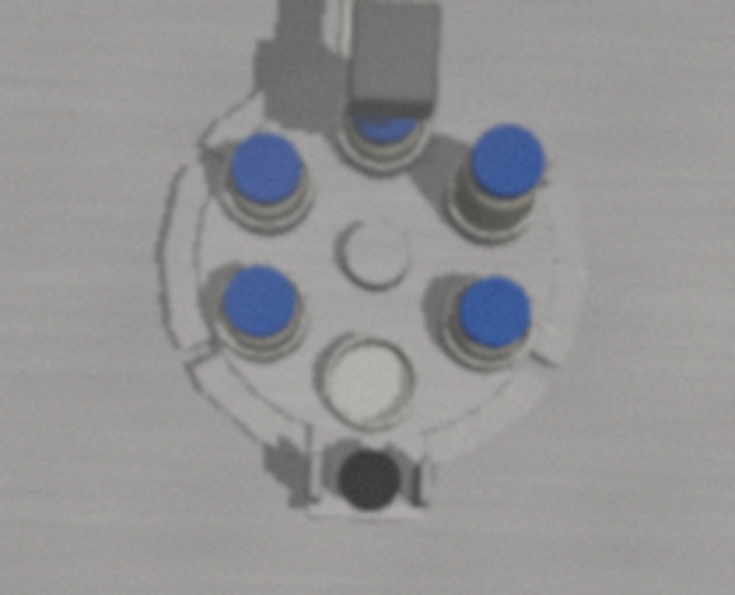

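View pics/scenez.png

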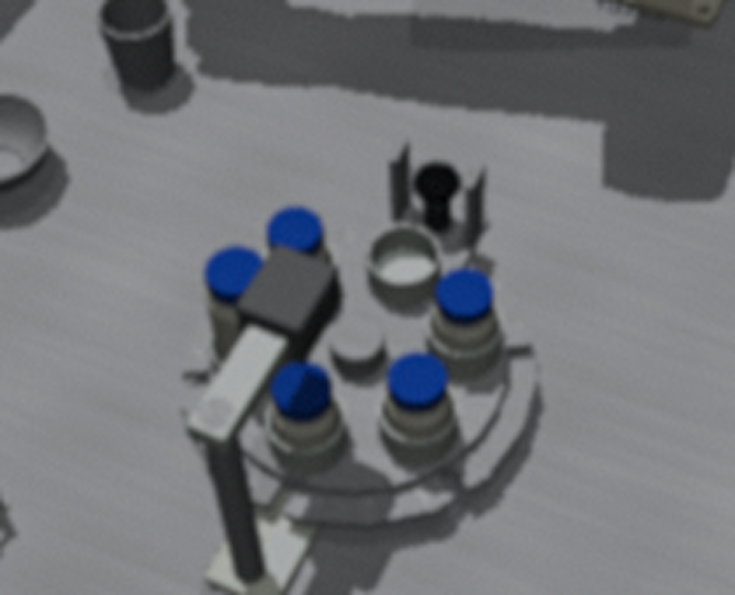

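Run:
```python
from h import *
from scipy.optimize import least_squares
P=[((508,160),.174,-60,.085),((495,312),.124,-120,.085),((267,167),.124,60,.085),((260,302),.124,120,.085),((369,480),.103,180,.15)]
W=np.array([px2w('top',(u/3.5+230-.36,v/3.5+130-.36),z)[:2] for (u,v),z,a,r in P])
def M(p):return np.array([[p[0]+r*np.cos(p[2]+np.radians(a)),p[1]+r*np.sin(p[2]+np.radians(a))] for _,z,a,r in P])
s=least_squares(lambda p:(M(p)-W).ravel(),[.6,-.035,0])
print(W,s.x,(M(s.x)-W).round(4))
p=s.x
for a in range(0,70,10):
  t=p[2]+np.pi+np.radians(a); b=p[:2]+.15*np.array([np.cos(t),np.sin(t)]); print(a,b.round(4),np.degrees(t))
s=px2w('top',W[0],.1)
for n in ('spray_bottle','steel_cup','label_box','spare_jar','steel_bowl'):pass
print(px2w('top',[486,312],.04),px2w('top',[508,242],.03),px2w('scene',((437)/3.5+190,182/3.5+170),.103))
print(robot.camera_model('wrist')); print(robot.read_state()['qpos'])
```

```text
[[ 0.64106793 -0.11684918]
 [ 0.55590042 -0.11489152]
 [ 0.64460357  0.02953472]
 [ 0.55874001  0.03166282]
 [ 0.45068229 -0.03904432]] [ 0.60019093 -0.0426063  -0.02296229] [[-0.0001 -0.0003]
 [ 0.0001 -0.0003]
 [-0.0002  0.0005]
 [ 0.0007  0.0003]
 [-0.0005 -0.0001]]
0 [ 0.4502 -0.0392] 178.68435792068806
10 [ 0.4519 -0.0653] 188.68435792068803
20 [ 0.4581 -0.0907] 198.68435792068806
30 [ 0.4686 -0.1146] 208.68435792068803
40 [ 0.4831 -0.1364] 218.68435792068806
50 [ 0.5012 -0.1553] 228.68435792068803
60 [ 0.5222 -0.1708] 238.68435792068806
[ 0.35855185 -0.38945506  0.04      ] [ 0.52252528 -0.44667915  0.03      ] [ 0.45288076 -0.03647084  0.103     ]
{'camera_matrix': array([[392.13605259,   0.        , 317.83943448],
       [  0.        , 392.13605259, 228.91776316],
       [  0.        ,   0.        ,   1.        ]]), 'mount': array([[ 9.99999946e-01,  2.10845817e-04, -2.50619284e-04,
         3.58450173e-04],
       [ 3.05095127e-04, -3.21455409e-01,  9.46924668e-01,
        -1.41886525e-01],
       [ 1.19092181e-04, -9.46924694e-01, -3.21455456e-01,
         8.32182412e-02],
       [ 0.00000000e+00,  0.00000000e+00,  0.00000000e+00,
         1.00000000e+00]])}
[-1.24200307e+00  2.40654565e-01  5.00239146e-03  1.33521514e+00
  1.50270001e-05  1.57079146e+00]
```

{"name": "drive_tool", "arguments": {"rows": [-0.75, 0, 0.98, 0, 0, 0, -1, -0.75, 0, 0.98, 0, 0, 0, -1, -0.75, 0, 0.98, 0, 0, 0, -1, -0.75, 0, 0.98, 0, 0, 0, -1, -0.75, 0, 0.98, 0, 0, 0, -1, -0.75, 0, 0.98, 0, 0, 0, -1, -0.75, 0, 0.98, 0, 0, 0, -1, -0.75, 0, 0.98, 0, 0, 0, -1, -0.75, 0, 0.98, 0, 0, 0, -1, -0.75, 0, 0.98, 0, 0, 0, -1]}}

```text
clock: 1.75
position: [0.3732, -0.1591, 0.2322]
ee_rot: [[0.317, 0.004, 0.949], [-0.949, -0.004, 0.317], [0.005, -1.0, 0.003]]
force: [0.3, -0.1, 0.5]
gripper_width: -0.0003
```

{"name": "drive_tool", "arguments": {"rows": [-0.74, 0.3, 0.92, 0, 0, 0, -1, -0.74, 0.3, 0.92, 0, 0, 0, -1, -0.74, 0.4, 0.92, 0, 0, 0, -1, -0.72, 0.5, 0.9, 0, 0, 0, -1, 0, 0, 0, 0, 0, 0, -1]}}

```text
clock: 2.38
position: [0.4538, -0.035, 0.1871]
ee_rot: [[0.321, 0.009, 0.947], [-0.947, -0.005, 0.321], [0.007, -1.0, 0.007]]
force: [-0.3, -0.8, 0.4]
gripper_width: 0.0003
```

```bash
cat > g.py <<'E'
from h import *
import cv2,sys
s=robot.read_state()
A=np.array([.6002,-.0426]);R=np.array(s['ee_rot']);p=np.array(s['position'])
print(s['clock'],p.round(4),R.round(3).tolist(),np.round(s['force'],1),np.round(s['qpos'],3))
d=p[:2]-A; print('r',np.hypot(*d),'ang from start deg',(np.degrees(np.arctan2(d[1],d[0]))-178.68)%360)
if len(sys.argv)>1:
    for n in ('top','wrist'):
        im=robot.read_camera(n)[:,:,::-1]
        if n=='top': im=cv2.resize(im[130:300,230:440],None,fx=3.5,fy=3.5,interpolation=cv2.INTER_CUBIC)
        cv2.imwrite(f'pics/{n}{sys.argv[1]}.png',im)
E
python3 g.py 1
```

```text
2.375 [ 0.4538 -0.035   0.1871] [[0.321, 0.009, 0.947], [-0.947, -0.005, 0.321], [0.007, -1.0, 0.007]] [-0.3 -0.8  0.4] [-0.074  0.171 -0.201  1.19  -0.004  2.741]
r 0.14662181673771468 ang from start deg 358.3495193516653
```

View pics/wrist1.png

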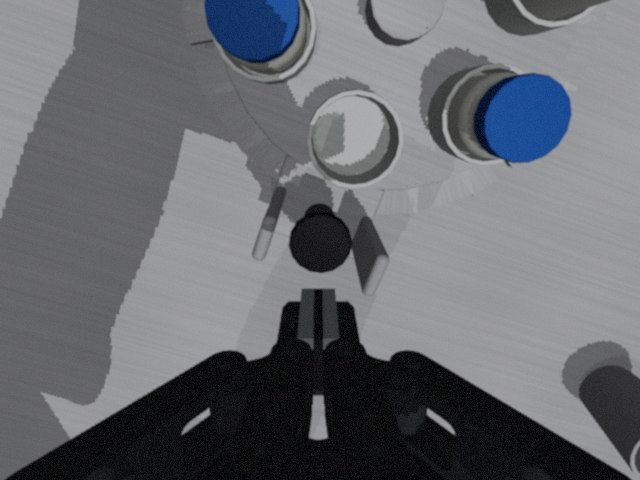

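View pics/top1.png

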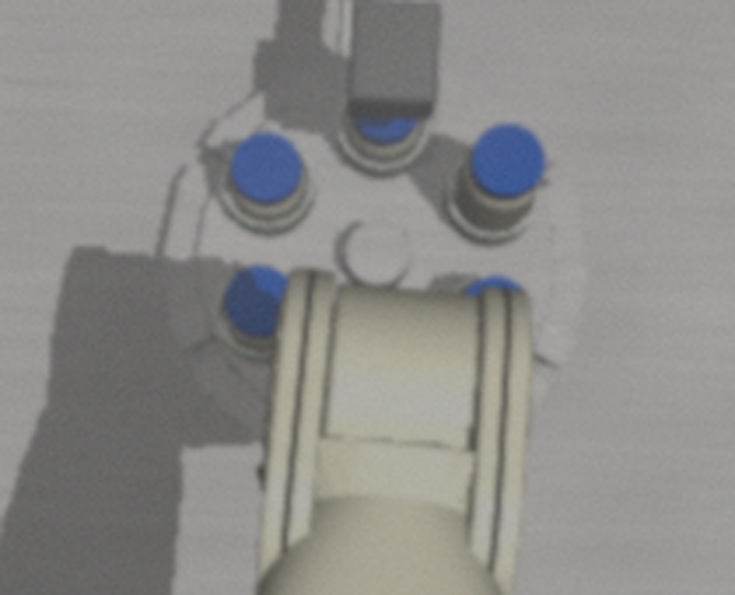

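Run:
```python
from h import *
s=robot.read_state();m=robot.camera_model('wrist')
T=np.eye(4);T[:3,:3]=s['ee_rot'];T[:3,3]=s['position'];T=T@m['mount'];K=m['camera_matrix']
def f(uv,z):
    d=T[:3,:3]@np.linalg.solve(K,[*uv,1]);o=T[:3,3];return o+d*(z-o[2])/d[2]
print(f((320.5,242),.103), f((264,247),.125), f((376,278),.125))
```

```text
[ 0.45258837 -0.03961218  0.103     ] [ 0.44734855 -0.00762109  0.125     ] [ 0.44930876 -0.07419751  0.125     ]
```

{"name": "drive_tool", "arguments": {"rows": [0.1, 0.7, -0.15, 0, 0, 0, -1, 0, 0.7, 0, 0, 0, 0, -1, 0, 0.6, 0, 0, 0, 0, -1, 0, 0.3, 0, 0, 0, 0, -1, 0, 0, 0, 0, 0, 0, -1]}}

```text
clock: 3.1
position: [0.451, -0.0461, 0.1212]
ee_rot: [[0.311, 0.016, 0.95], [-0.95, -0.008, 0.311], [0.012, -1.0, 0.013]]
force: [0.2, 0.4, 0.2]
gripper_width: -0.0001
```

```bash
python3 g.py
```

```text
3.1 [ 0.451  -0.0461  0.1212] [[0.311, 0.016, 0.95], [-0.95, -0.008, 0.311], [0.012, -1.0, 0.013]] [0.2 0.4 0.2] [-0.098  0.22  -0.325  1.009 -0.006  2.727]
r 0.14919267903331748 ang from start deg 2.676553442360614
```

{"name": "drive_tool", "arguments": {"rows": [-0.2, 0, 0.07, -0.004, 0, 0.004, -1, 0, 0.2, 0, 0, 0, 0, -1, 0, 0, 0, 0, 0, 0, -1]}}

```text
clock: 3.48
position: [0.4526, -0.0398, 0.1167]
ee_rot: [[0.311, 0.003, 0.951], [-0.951, 0.001, 0.311], [0.0, -1.0, 0.003]]
force: [-0.6, 0.5, 0.6]
gripper_width: 0.0001
```

```bash
python3 g.py
```

```text
3.475 [ 0.4526 -0.0398  0.1167] [[0.311, 0.003, 0.951], [-0.951, 0.001, 0.311], [0.0, -1.0, 0.003]] [-0.6  0.5  0.6] [-8.800e-02  2.370e-01 -3.150e-01  1.015e+00  1.000e-03  2.738e+00]
r 0.1476159512502375 ang from start deg 0.22557476058653947
```

{"name": "drive_tool", "arguments": {"rows": [0, 0.3, -0.05, 0, 0, 0, -1, 0, 0.3, 0, 0, 0, 0, -1, 0, 0.3, 0, 0, 0, 0, -1, 0, 0, 0, 0, 0, 0, -1]}}

```text
clock: 3.98
position: [0.4515, -0.0402, 0.0892]
ee_rot: [[0.311, 0.005, 0.95], [-0.95, 0.0, 0.311], [0.001, -1.0, 0.004]]
force: [-1.7, -0.1, 6.6]
gripper_width: -0.0002
```

```bash
python3 g.py
```

```text
3.975 [ 0.4515 -0.0402  0.0892] [[0.311, 0.005, 0.95], [-0.95, 0.0, 0.311], [0.001, -1.0, 0.004]] [-1.7 -0.1  6.6] [-8.900e-02  2.660e-01 -3.600e-01  9.410e-01  1.000e-03  2.736e+00]
r 0.14867123497611 ang from start deg 0.40116232983757527
```

{"name": "drive_tool", "arguments": {"rows": [0, 0.12, 0, 0, 0, 0, -1, 0, 0.04, 0, 0, 0, 0, -1]}}

```text
clock: 4.22
position: [0.4515, -0.0402, 0.0867]
ee_rot: [[0.311, 0.006, 0.95], [-0.95, 0.0, 0.311], [0.002, -1.0, 0.005]]
force: [-6.1, 0.9, 19.9]
gripper_width: 0.0002
```

```bash
python3 g.py
```

```text
4.225 [ 0.4515 -0.0402  0.0867] [[0.311, 0.006, 0.95], [-0.95, 0.0, 0.311], [0.002, -1.0, 0.005]] [-6.1  0.9 19.9] [-8.900e-02  2.680e-01 -3.640e-01  9.330e-01  1.000e-03  2.736e+00]
r 0.14869613571262105 ang from start deg 0.41329719823849587
```

{"name": "drive_tool", "arguments": {"rows": [0.3, -0.02, -0.1, 0, 0, 0, -1, 0.33, 0, -0.08, 0, 0, 0, -1, 0.34, 0, -0.06, 0, 0, 0, -1]}}

```text
clock: 4.6
position: [0.4551, -0.0695, 0.0895]
ee_rot: [[0.313, 0.01, 0.95], [-0.95, 0.002, 0.313], [0.002, -1.0, 0.01]]
force: [-1.0, 0.5, 7.5]
gripper_width: -0.0004
```

```bash
python3 g.py
```

```text
4.6 [ 0.4551 -0.0695  0.0895] [[0.313, 0.01, 0.95], [-0.95, 0.002, 0.313], [0.002, -1.0, 0.01]] [-1.   0.5  7.5] [-0.154  0.274 -0.347  0.94   0.003  2.669]
r 0.1476064282240181 ang from start deg 11.814137660108713
```

{"name": "drive_tool", "arguments": {"rows": [0.34, 0, -0.06, -0.003, 0, 0, -1, 0.35, 0, -0.03, 0, 0, 0, -1, 0.35, 0, 0, 0, 0, 0, -1]}}

```text
clock: 4.97
position: [0.4647, -0.1004, 0.0913]
ee_rot: [[0.314, 0.007, 0.949], [-0.949, -0.0, 0.314], [0.002, -1.0, 0.007]]
force: [-0.9, 0.9, 6.6]
gripper_width: 0.0003
```

```bash
python3 g.py 2
```

```text
4.975 [ 0.4647 -0.1004  0.0913] [[0.314, 0.007, 0.949], [-0.949, -0.0, 0.314], [0.002, -1.0, 0.007]] [-0.9  0.9  6.6] [-2.140e-01  3.000e-01 -3.040e-01  9.600e-01  1.000e-03  2.608e+00]
r 0.14732138848081341 ang from start deg 24.42145003067509
```

View pics/wrist2.png

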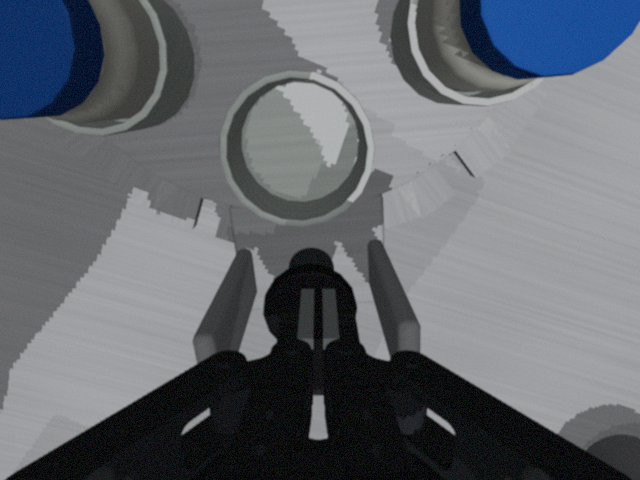

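View pics/top2.png

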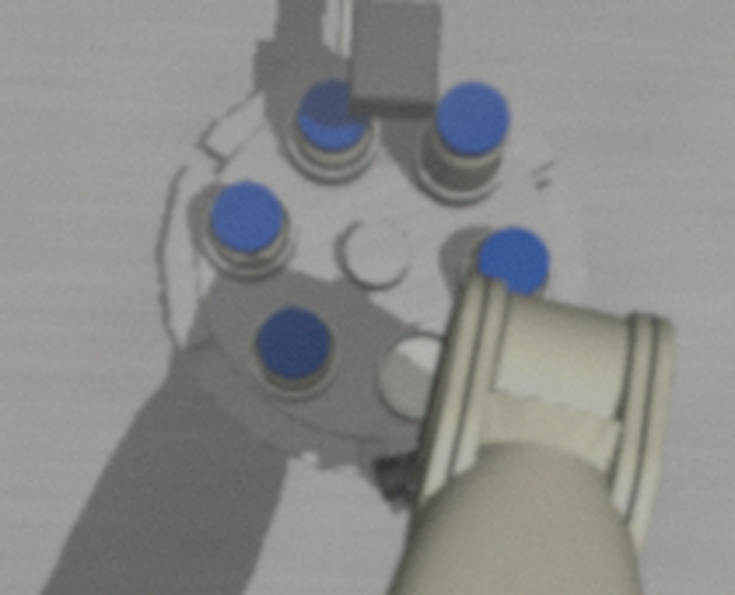

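{"name": "drive_tool", "arguments": {"rows": [0.35, 0.03, 0, 0, 0, 0, -1, 0.34, 0.02, 0.03, 0, 0, 0, -1, 0.34, 0.02, 0.07, 0, 0, 0, -1, 0.3, 0.02, 0.1, 0, 0, 0, -1]}}

```text
clock: 5.58
position: [0.4872, -0.1379, 0.0916]
ee_rot: [[0.314, 0.016, 0.949], [-0.949, -0.001, 0.314], [0.006, -1.0, 0.015]]
force: [-1.1, 1.1, 5.5]
gripper_width: 0.0001
```

```bash
python3 g.py 3
```

```text
5.575 [ 0.4872 -0.1379  0.0916] [[0.314, 0.016, 0.949], [-0.949, -0.001, 0.314], [0.006, -1.0, 0.015]] [-1.1  1.1  5.5] [-0.278  0.348 -0.233  0.974  0.003  2.544]
r 0.14787479048558977 ang from start deg 41.45804611454514
```

View pics/wrist3.png

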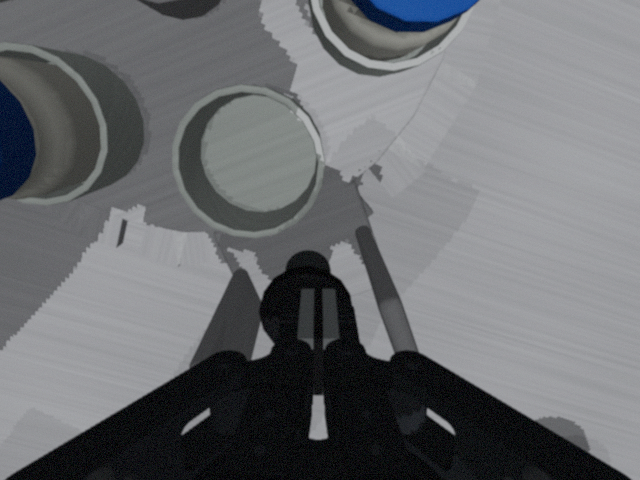

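View pics/top3.png

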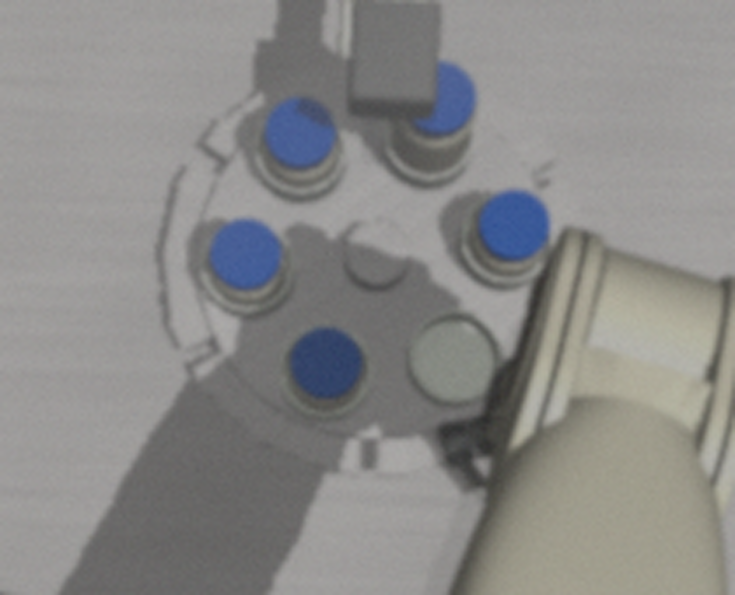

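{"name": "drive_tool", "arguments": {"rows": [0, -0.3, 0, -0.004, 0, 0.002, -1, 0, -0.25, 0, 0, 0, 0, -1, 0.3, 0, 0.12, 0, 0, 0, -1, 0.31, 0, 0.15, 0, 0, 0, -1]}}

```text
clock: 6.18
position: [0.5005, -0.1522, 0.1072]
ee_rot: [[0.315, 0.001, 0.949], [-0.949, 0.004, 0.315], [-0.004, -1.0, 0.002]]
force: [-1.1, 7.4, 2.7]
gripper_width: -0.0001
```

```bash
python3 g.py 4
```

```text
6.175 [ 0.5005 -0.1522  0.1072] [[0.315, 0.001, 0.949], [-0.949, 0.004, 0.315], [-0.004, -1.0, 0.002]] [-1.1  7.4  2.7] [-0.298  0.373 -0.148  1.05   0.004  2.524]
r 0.14818652492408022 ang from start deg 49.01568980891932
```

View pics/wrist4.png

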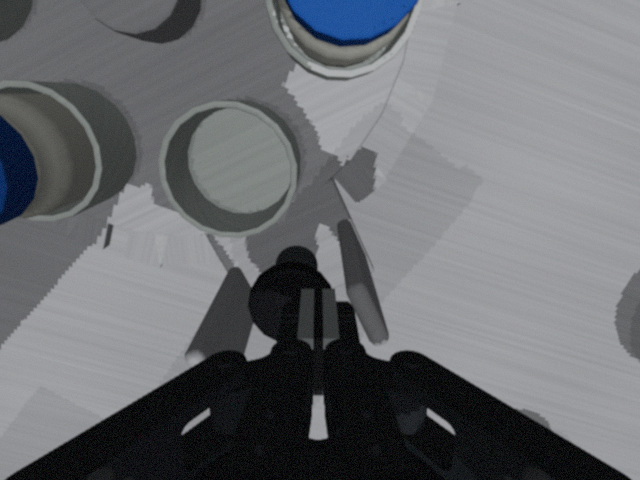

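{"name": "drive_tool", "arguments": {"rows": [0.22, 0, 0.135, 0, 0, 0, -1, 0.215, 0, 0.145, 0, 0, 0, -1, 0.14, 0, 0.1, 0, 0, 0, -1]}}

```text
clock: 6.65
position: [0.5163, -0.1651, 0.106]
ee_rot: [[0.314, -0.002, 0.949], [-0.949, 0.006, 0.314], [-0.006, -1.0, -0.0]]
force: [-3.2, 4.3, 3.3]
gripper_width: -0.0002
```

```bash
python3 g.py 5
```

```text
6.65 [ 0.5163 -0.1651  0.106 ] [[0.314, -0.002, 0.949], [-0.949, 0.006, 0.314], [-0.006, -1.0, -0.0]] [-3.2  4.3  3.3] [-0.312  0.411 -0.093  1.071  0.005  2.509]
r 0.14852299274842135 ang from start deg 56.90359318903916
```

View pics/top5.png

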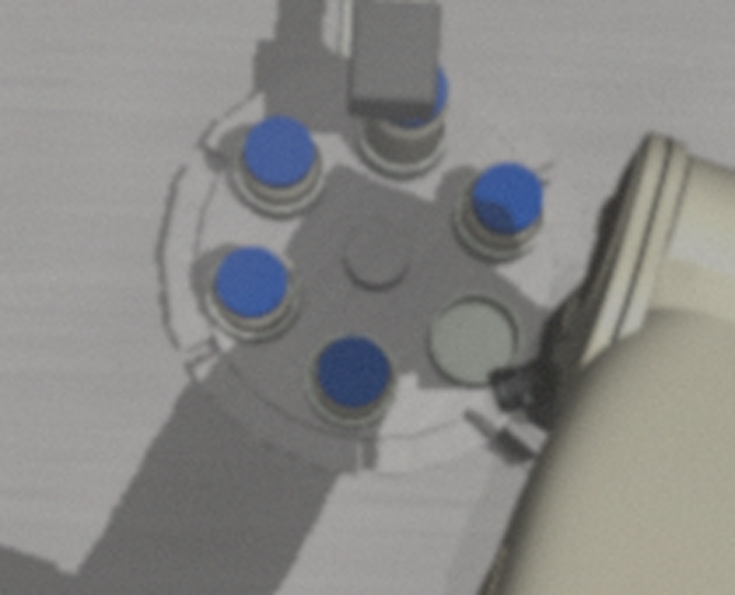

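View pics/wrist5.png

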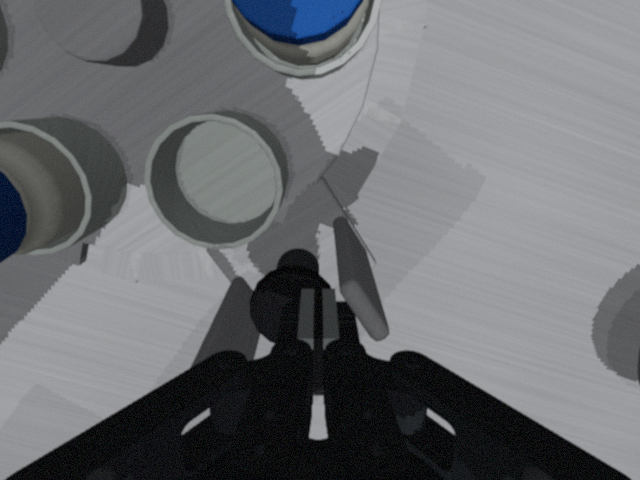

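```bash
cat > ang.py <<'E'
from h import *
import sys
v=eval(sys.argv[1])
for a0,u,w in v:
    p=px2w('top',(u/3.5+230-.36,w/3.5+130-.36),.124)[:2]-[.6002,-.0426]
    print(a0,np.hypot(*p).round(4),((np.degrees(np.arctan2(p[1],p[0]))+1.316-a0+180)%360-180).round(2))
E
python3 ang.py "[(60,252,283),(120,354,372),(0,279,152),(-120,507,198)]"
```

```text
60 0.0849 51.72
120 0.0853 51.32
0 0.0845 51.42
-120 0.0839 50.97
```

{"name": "drive_tool", "arguments": {"rows": [0.135, -0.05, 0.11, 0, 0, -0.002, -1, 0.13, 0, 0.115, 0, 0, 0, -1, 0.09, 0, 0.08, 0, 0, 0, -1]}}

```text
clock: 7.12
position: [0.5265, -0.1716, 0.1057]
ee_rot: [[0.315, -0.006, 0.949], [-0.949, 0.002, 0.315], [-0.003, -1.0, -0.005]]
force: [-2.0, 4.7, 2.4]
gripper_width: 0.0002
```

```bash
python3 g.py
```

```text
7.125 [ 0.5265 -0.1716  0.1057] [[0.315, -0.006, 0.949], [-0.949, 0.002, 0.315], [-0.003, -1.0, -0.005]] [-2.   4.7  2.4] [-0.315  0.434 -0.058  1.085 -0.     2.506]
r 0.14860890841870095 ang from start deg 61.57903554961672
```

{"name": "drive_tool", "arguments": {"rows": [0.065, 0, 0.06, 0, 0, 0, -1, 0.065, 0, 0.06, 0, 0, 0, -1, 0.05, 0, 0.045, 0, 0, 0, -1]}}

```text
clock: 7.5
position: [0.5346, -0.1771, 0.106]
ee_rot: [[0.314, -0.003, 0.949], [-0.949, -0.002, 0.314], [0.001, -1.0, -0.004]]
force: [0.6, 0.1, 0.0]
gripper_width: -0.0002
```

```bash
python3 g.py 6
```

```text
7.5 [ 0.5346 -0.1771  0.106 ] [[0.314, -0.003, 0.949], [-0.949, -0.002, 0.314], [0.001, -1.0, -0.004]] [0.6 0.1 0. ] [-0.318  0.448 -0.034  1.091 -0.003  2.504]
r 0.14964185400262517 ang from start deg 65.32368787236021
```

View pics/top6.png

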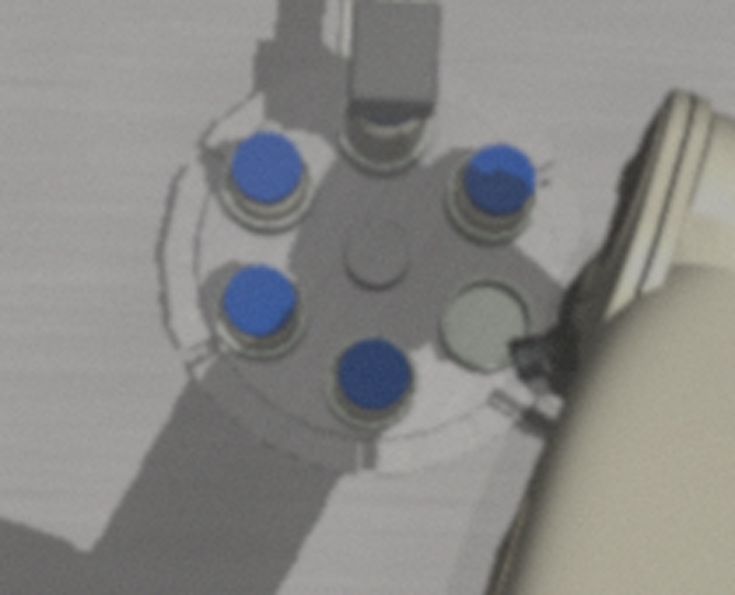

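```bash
python3 ang.py "[(60,259,301),(120,374,374),(0,267,167),(-120,499,180)]"
```

```text
60 0.0853 59.92
120 0.085 59.71
0 0.0847 59.7
-120 0.0838 59.53
```

View pics/wrist6.png

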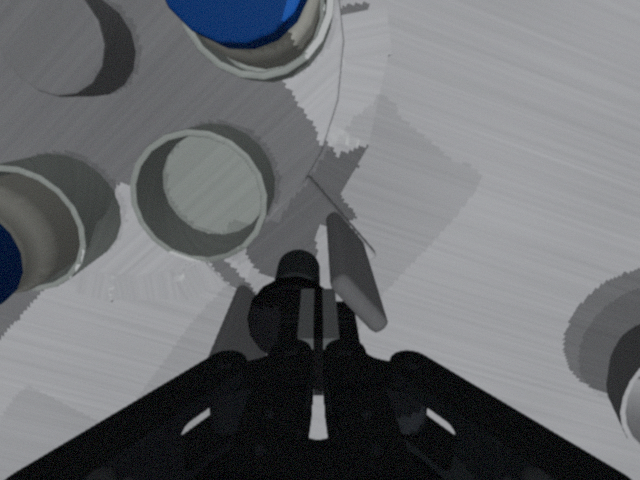

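{"name": "drive_tool", "arguments": {"rows": [0.04, 0, 0.04, 0, 0, 0, -1]}}

```text
clock: 7.72
position: [0.5359, -0.1778, 0.1058]
ee_rot: [[0.314, -0.004, 0.949], [-0.949, -0.001, 0.314], [0.0, -1.0, -0.004]]
force: [-0.8, 1.3, 0.3]
gripper_width: 0.0
```

```bash
python3 g.py
```

```text
7.725 [ 0.5359 -0.1778  0.1058] [[0.314, -0.004, 0.949], [-0.949, -0.001, 0.314], [0.0, -1.0, -0.004]] [-0.8  1.3  0.3] [-0.319  0.451 -0.029  1.093 -0.003  2.503]
r 0.14970769915767085 ang from start deg 65.87033348206626
```

{"name": "drive_tool", "arguments": {"rows": [0.03, 0, 0.03, 0, 0, 0, -1]}}

```text
clock: 7.85
position: [0.537, -0.1784, 0.1058]
ee_rot: [[0.314, -0.004, 0.949], [-0.949, -0.001, 0.314], [-0.0, -1.0, -0.004]]
force: [-0.2, 0.6, 0.0]
gripper_width: 0.0
```

```bash
python3 g.py 7
```

```text
7.85 [ 0.537  -0.1784  0.1058] [[0.314, -0.004, 0.949], [-0.949, -0.001, 0.314], [-0.0, -1.0, -0.004]] [-0.2  0.6  0. ] [-3.190e-01  4.540e-01 -2.600e-02  1.095e+00 -2.000e-03  2.503e+00]
r 0.14973750379432596 ang from start deg 66.35972208897203
```

View pics/wrist7.png

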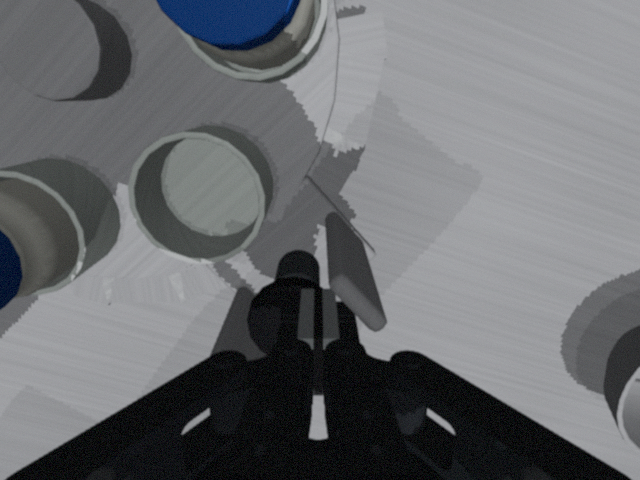

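```bash
cat > auto.py <<'E'
from h import *
import cv2,sys
def ang(im):
    hsv=cv2.cvtColor(im,cv2.COLOR_BGR2HSV)
    m=((hsv[...,0]>100)&(hsv[...,0]<130)&(hsv[...,1]>120)).astype(np.uint8)
    n,l,st,c=cv2.connectedComponentsWithStats(m)
    for i in range(1,n):
        if st[i,4]>400:
            u,w=c[i]; p=px2w('top',(u/3.5+230-.36,w/3.5+130-.36),.124)[:2]-[.6002,-.0426]
            a=np.degrees(np.arctan2(p[1],p[0]))+1.316
            print(st[i,4],np.hypot(*p).round(4),a.round(2))
for k in sys.argv[1:]:
    print(k); ang(cv2.imread(f'pics/top{k}.png'))
E
python3 auto.py z 6 7
```

```text
z
3558 0.0944 -55.47
2943 0.0853 60.23
3267 0.0851 120.24
3441 0.0844 -120.32
6
3060 0.0849 59.89
1662 0.091 -57.24
3362 0.0852 119.7
3108 0.0851 179.49
7
3064 0.085 60.82
1231 0.0917 -54.31
3320 0.0853 120.46
3078 0.0851 180.39
```

Run:
```python
import cv2,numpy as np
a=[cv2.imread(f'pics/wrist{i}.png')[200:380,180:420] for i in (5,6,7)]
cv2.imwrite('pics/cmp.png',np.hstack([cv2.convertScaleAbs(x,alpha=2.2,beta=20) for x in a]))
```

```text
(no output)
```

View pics/cmp.png

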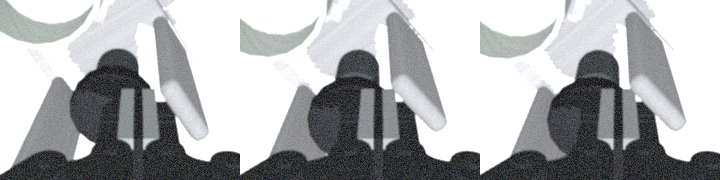

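{"name": "drive_tool", "arguments": {"rows": [-0.15, 0, -0.13, 0, 0, 0, -1, 0, -0.4, 0, 0, 0, 0, -1, 0, -0.6, 0, 0, 0, 0, -1, 0, -0.8, 0, 0, 0, 0, -1, 0, -0.6, 0, 0, 0, 0, -1]}}

```text
clock: 8.57
position: [0.5312, -0.1752, 0.1811]
ee_rot: [[0.314, -0.005, 0.95], [-0.95, -0.003, 0.314], [0.001, -1.0, -0.005]]
force: [-0.1, -0.3, -0.0]
gripper_width: -0.0003
```

```bash
python3 g.py 8; python3 auto.py 8
```

```text
8.575 [ 0.5312 -0.1752  0.1811] [[0.314, -0.005, 0.95], [-0.95, -0.003, 0.314], [0.001, -1.0, -0.005]] [-0.1 -0.3 -0. ] [-0.316  0.386  0.076  1.265 -0.004  2.506]
r 0.1494711943314279 ang from start deg 63.83385155825363
8
3094 0.085 60.89
2003 0.0905 -59.73
2146 0.0882 116.89
3076 0.085 180.22
```

View pics/wrist8.png

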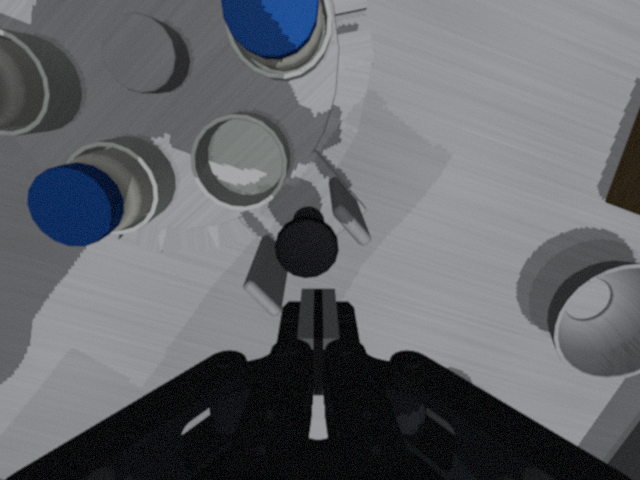

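Run:
```python
from h import *
import cv2
m=robot.camera_model('wrist');K=m['camera_matrix'];A=np.array([.6002,-.0426])
poses={1:([.4538,-.035,.1871],[[0.321,0.009,0.947],[-0.947,-0.005,0.321],[0.007,-1.0,0.007]]),8:(robot.read_state()['position'],robot.read_state()['ee_rot'])}
for k,(p,R) in poses.items():
    T=np.eye(4);T[:3,:3]=R;T[:3,3]=p;T=T@m['mount']
    g=cv2.cvtColor(cv2.imread(f'pics/wrist{k}.png'),cv2.COLOR_BGR2GRAY)
    b=(cv2.GaussianBlur(g,(3,3),0)<55).astype(np.uint8)
    x0=260 if k==8 else 270
    sub=np.zeros_like(b);sub[215:284,x0:x0+90]=b[215:284,x0:x0+90]
    n,l,st,c=cv2.connectedComponentsWithStats(sub);i=1+st[1:,4].argmax();print(k,st[i],c[i])
    cs,_=cv2.findContours((l==i).astype(np.uint8),0,cv2.CHAIN_APPROX_NONE)
    q=cs[0][:,0,:].astype(float); 
    q=q[q[:,1]>st[i,1]+st[i,3]*.45]   # lower arc only (stem is above)
    M=np.c_[2*q,np.ones(len(q))];s=np.linalg.lstsq(M,(q**2).sum(1),rcond=None)[0]
    r=np.sqrt(s[2]+s[0]**2+s[1]**2);print('circle',s[:2],'r',r)
    for z in (.103,.093):
        d=T[:3,:3]@np.linalg.solve(K,[s[0],s[1],1]);o=T[:3,3];P=o+d*(z-o[2])/d[2]
        depth=(T[:3,:3].T@(P-o))[2];e=P[:2]-A
        print(z,P.round(4),'radius',np.hypot(*e).round(4),'ang',(np.degrees(np.arctan2(e[1],e[0]))-178.68)%360,'pred px r',K[0,0]*.02/depth)
```

```text
1 [ 290  215   70   58 3036] [322.57938076 242.28293808]
circle [326.86436254 244.2191006 ] r 31.688875046295077
0.103 [ 0.4532 -0.0421  0.103 ] radius 0.147 ang 1.1182621232948975 pred px r 32.420180558714215
0.093 [ 0.4497 -0.0436  0.093 ] radius 0.1505 ang 1.6971088214855854 pred px r 31.04976131658143
8 [ 260  215   78   69 3874] [298.26819824 249.60893134]
circle [293.30395157 248.44756037] r 36.73571662030709
0.103 [ 0.5237 -0.1635  0.103 ] radius 0.143 ang 59.00891917270553 pred px r 32.99121375734888
0.093 [ 0.5198 -0.1641  0.093 ] radius 0.1457 ang 57.820929338365204 pred px r 31.564146140102796
```

Run:
```python
import cv2,numpy as np
o=[]
for k,(x,y) in {1:(275,195),8:(262,195)}.items():
    c=cv2.convertScaleAbs(cv2.imread(f'pics/wrist{k}.png')[y:y+90,x:x+95],alpha=3)
    o.append(cv2.resize(c,None,fx=4,fy=4,interpolation=cv2.INTER_NEAREST))
cv2.imwrite('pics/cmp2.png',np.hstack(o))
```

```text
(no output)
```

View pics/cmp2.png

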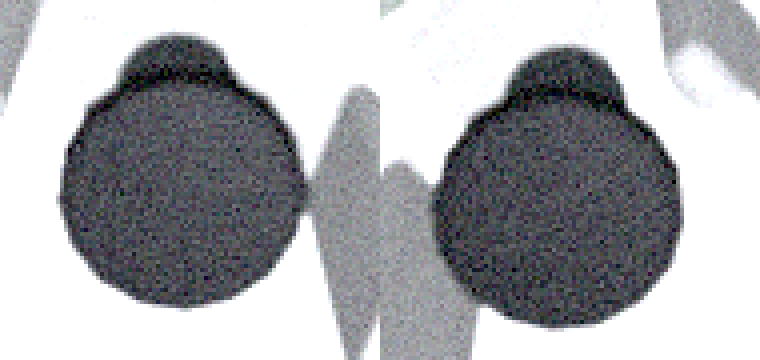

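{"name": "drive_tool", "arguments": {"rows": [0.5, -0.8, -0.8, 0, 0, 0, -1, 0.5, -0.8, -0.9, 0, 0, 0, -1, 0.5, -0.5, -0.9, 0, 0, 0, -1, 0.3, 0, -0.9, 0, 0, 0, -1, 0.3, 0, -0.9, 0, 0, 0, -1, 0, 0, -0.9, 0, 0, 0, -1, 0, 0, 0, 0, 0, 0, -1]}}

```text
clock: 9.55
position: [0.3971, -0.288, 0.2459]
ee_rot: [[0.315, -0.002, 0.949], [-0.949, -0.005, 0.315], [0.004, -1.0, -0.004]]
force: [0.2, -0.4, -0.1]
gripper_width: 0.0002
```

```bash
python3 g.py 9; python3 auto.py 9
python3 - <<'E'
from h import *
import cv2
im=robot.read_camera('scene')[:,:,::-1]
cv2.imwrite('pics/scene9.png',cv2.resize(im[170:340,190:400],None,fx=3.5,fy=3.5,interpolation=cv2.INTER_CUBIC))
E
```

```text
9.55 [ 0.3971 -0.288   0.2459] [[0.315, -0.002, 0.949], [-0.949, -0.005, 0.315], [0.004, -1.0, -0.004]] [ 0.2 -0.4 -0.1] [-0.624  0.215  0.01   1.365 -0.005  2.197]
r 0.3185901696703888 ang from start deg 51.70765229834626
9
2927 0.0852 60.77
3252 0.0841 -59.53
3285 0.0851 120.88
3530 0.0848 180.26
```

View pics/scene9.png

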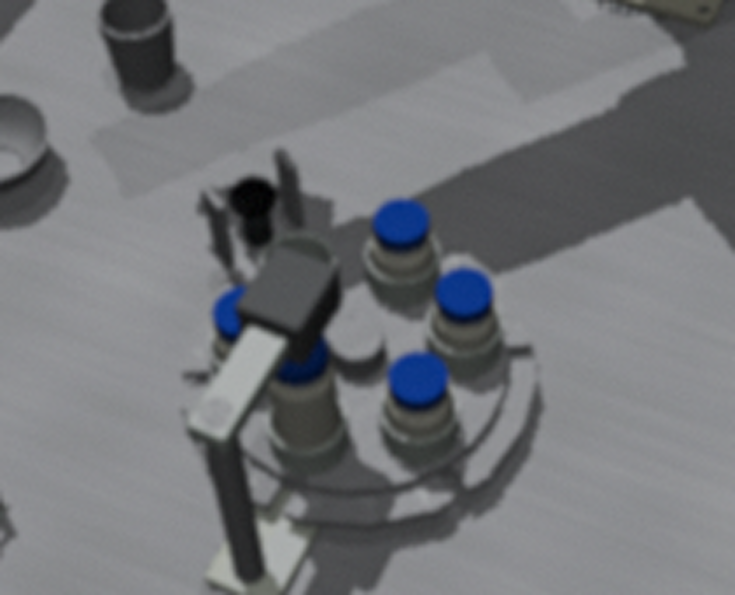

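View pics/top9.png

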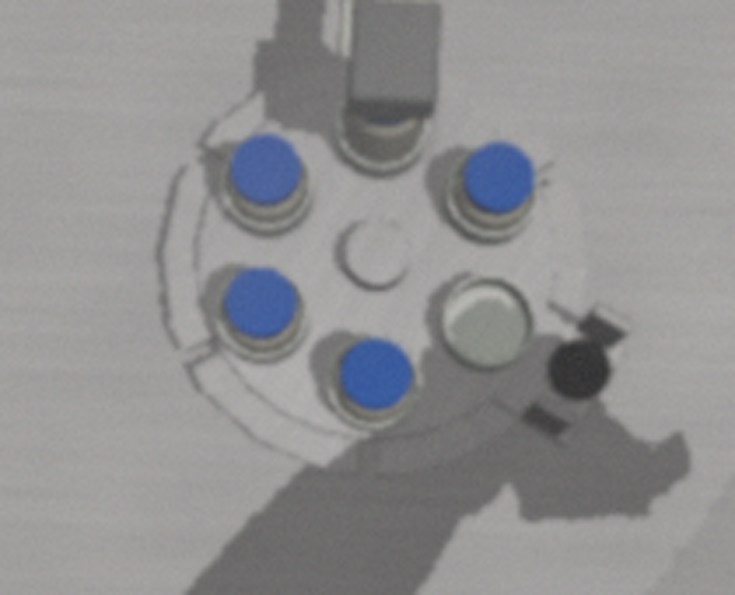

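Run:
```python
from h import *
z=lambda q:(q-[190,170]+.36)*3.5
A=np.array([.6002,-.0426])
for a in (0,60,60.5):
  t=np.radians(178.68+a);b=A+.15*np.array([np.cos(t),np.sin(t)])
  print(a,[z(w2px('scene',[*b,h])).round(1) for h in (.103,.093)])
p=px2w('top',(579/3.5+230-.36,370/3.5+130-.36),.103)[:2]-A;print(np.hypot(*p),np.degrees(np.arctan2(p[1],p[0]))%360-178.68)
import cv2
o=[]
for f,x,y in(('scenez',380,130),('scene9',196,143)):o.append(cv2.resize(cv2.imread(f'pics/{f}.png')[y:y+110,x:x+110],None,fx=3,fy=3))
cv2.imwrite('pics/cmp3.png',np.hstack(o))
```

```text
0 [array([436.6, 180. ]), array([436.7, 187.7])]
60 [array([253.5, 193.5]), array([254.7, 201.2])]
60.5 [array([252.1, 194.2]), array([253.4, 201.9])]
0.14925723833181914 60.28735018476283
```

View pics/cmp3.png

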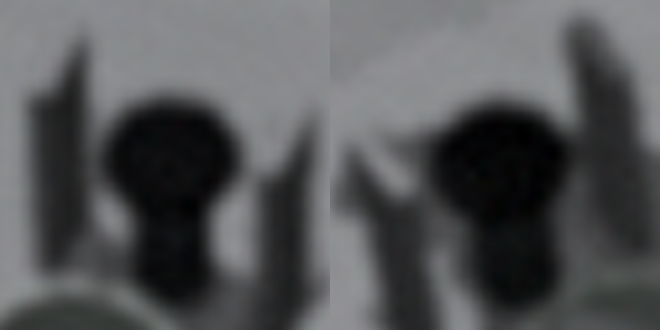

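```bash
python3 -c "
from bench import robot
print(robot.finish_job())"
```

```text
the job is handed in; nothing more can be done
None
```

The tall jar is under the scan head, one slot counter-clockwise from the start, and the job is handed in. `finish_job` reports no verdict, so the checks below are from the camera images only.

- **Press:** With the fingers shut I pressed the plunger to its hard stop at the first slot (about 87 mm, 20 N).
- **Turn:** Friction on the button carried the disc to about 40°. I then lifted the finger off the button and pushed the guard post slowly until the disc reached the slot. I backed off, lifted clear and moved away.
- **Final checks:**
  - The carousel stands at about 60.3° (1.05 rad) and did not move when I withdrew.
  - The button is back at its "out" height by two checks: its size in the wrist picture, and its position in the scene picture against the 103 mm and 93 mm predictions.
  - All five jars look upright in their cups, though the head partly hides the tall one, so I judged it by its cup under the head and the disc angle.
  - The nearest bystanders, the steel cup and the bowl, look unmoved in the last pictures; I did not measure the others.
  - Wrist force is about zero, so the robot is touching nothing. The clock was about 10 s.
- **Checks that fell short:** An automatic circle fit to the button was spoiled by shadow, so I dropped it and measured the button by eye in zoomed pictures. I did not push against the lock after the plunger sprang out.

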